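Open the blue oil jar before the pan goes on

ROBOT

A 6-joint arm with a two-finger parallel gripper is mounted at the origin on the work surface. World frame = base frame: x ahead of the robot, y to its left, z up, the work surface at z = 0. Lengths are in m, angles in rad, forces in N, time in s.
With the tool pointing down it reaches from about 0.25 to 0.775 m from the base axis. Payload 4 kg.
Tool frame: the origin (TCP) lies on the centre line of the jaws, within the pads' length; the fingertips stand 8 mm ahead of it and the grasp point (between the pads) lies 11 mm behind it; z points along the fingers, y is the direction in which the jaws open and shut (so a half turn about z gives the same grasp; the last joint's range is limited). The gripper opens to 94 mm and grips with 3 to 60 N. Pads are 16 mm wide; open, the fingers measure 119 mm over their backs; the gripper's body (75 mm by 177 mm) begins 78 mm behind the grasp point.
Start: joints at [-1.41, 0.087, 1.371, -0, 1.684, -0.103], TCP at [0.143, -0.531, 0.214] pointing down, gripper open.
Joint ranges: [-3.1, 3.1], [-0.76, 2.03], [0.27, 2.55], [-1.08, 4.22], [0.17, 2.65], [-2.57, 2.57]. Speed limits (rad/s): [2.79, 2.79, 3.14, 3.14, 3.14, 3.14].

INTERFACE

Orientations are given as [roll, pitch, yaw] about the fixed x, y, z axes, in that order (R = Rz(yaw) Ry(pitch) Rx(roll)).
In Python, from bench import * gives the robot as it stands.
- The arm moves only by the tool step_arm, never from a script. Its argument "steps" is a list of rows, each an object of numbers: "jaw": the opening, from 0 (shut) to 1 (fully open); "tx", "ty", "tz": the shift along the tool's x, y, z in m; "ax", "ay", "az": the turn, a rotation vector about the tool's x, y, z in rad. In form: [{"jaw": .., "tx": .., "ty": .., "tz": .., "ax": .., "ay": .., "az": ..}, ...]. A call has 1 to 8 rows; each row is the pose to reach, as a shift and turn from the pose measured when the call began, along the tool's axes at that moment; what a row does not reach only later rows make up. A row lasts 1/10 s, in which the tool goes at most 50 mm and 8.59 degrees, less where a joint would pass 70% of its speed; a pose out of reach is approached as far as the arm can. A call with a gripper value outside its range is refused whole. The fingers move at their own pace and stop on an object; the grip force is fixed at half the most. Time passes only in rows, so rows that repeat a pose let the fingers close. It gives the time, the measured TCP pose, the force and the opening at its end, in the units of the state.
- get_obs(): the state, without advancing time (a new reading comes with each control period).
- snapshot(name): name is "scene" or "top" or "wrist"; returns (picture, depth): 384x512x3 uint8, red, green, blue; 384x512 float32, m along the optical axis (not along the pixel's ray), 0 where there is no reading.
- camera_model(name): a dict with "intrinsics" (3x3 intrinsics, pixels), "origin" and "orientation" of the camera in the world. Camera axes: x right, y down, z forward; pixel columns grow to the right and rows downward; lengths in m; the calibration is good to about 2 mm. The wrist camera is an equidistant fisheye: a pixel r from the principal point sees the ray r / f radians off the axis. A picture is of the moment at which its call begins: read the wrist's pose just before it. camera_model takes no time and is no camera call; for the wrist camera it gives the pose at the moment of the call.
- close_job(): hands the job in, once; it reports no verdict.
Trained networks look in the newest picture that a camera, given by its name, has taken for a name from the list of things; names that differ only in an ending like _2 or _b are one class to them, and where a whole thing is asked for, a point or a joint stands for the part that bears it (a point fixed in the world has none). Each returns a list of dicts, best first, with "confidence" (0 to 1); they miss things now and then, are a little off and sometimes report something else, mostly with a low value. They report only what shows in the picture. A call takes as long as a camera call. They do not tell look-alikes from the thing itself.
- silhouettes(camera, query): "pixels" (384x512 bool, what is visible of it) and "rect" ([left, top, right, bottom] in pixels, round what is visible of it).
The state is a dict: "time": time; "joint_positions": joint angles; "qvel": joint speeds; "joint_torque": joint torques, N m; "tool_pos": TCP position; "ee_rot": TCP orientation; "wrist_force": force on the tool from outside, world axes, zero at the start; "wrist_torque": the same for the moment, N m; "width": finger opening in m.
Only numpy, scipy, OpenCV 4.12 (cv2) and the standard library are available. Lean on these libraries where they do the work, as an engineer would, in place of code of your own. Each camera call takes 0.05 s, during which the arm holds its last target. There are 200 camera calls.

TASK

Uncork the blue oil jar: take its stopper by the wooden grip and rock it from side to side, a clear lean towards the jar's handle first and then one away from it, and so on while lifting little by little, until it comes free; a straight pull would only drag the heavy jar up out of its caddy, and the jar must stay down. Then lower the stopper all the way into the round terracotta dish before letting go of it, standing or lying, and leave the white jar corked.

Things in the scene. Friction and masses are not known exactly. Their poses are not given: they have to be found in the camera images.
- blue_stopper: Blue jar's stopper, 72 mm high, 60 g: cork (z 0 to 32, diameter 25 at foot, 30 above) under a dark wooden grip block (z 32 to 72), 44 mm in x, 22 mm in y: grasp across y. Origin: centre of foot, z up; axes start as the jar's. Foot seated 22 mm below the rim. The neck grips its +y and -y sides at z 12, against a straight pull harder than the jar's weight, till 12-15 mm of lift. Lean it about x through z 12: 10 deg fits, 6 is clear.
- blue_jar: Blue round jar, diameter 94 mm, rim 130 mm above its origin (centre of the underside), neck 46 mm wide, 1.3 kg. z up. Its loop handle is on its +y side, out to 72 mm from the axis, below the rim. It stands 6 mm above the table in a fixed wooden caddy, 116 mm square and 45 mm high: it cannot slide, turn or tip, but can be pulled upward, and sinks back by its weight.
- dish: Orange-brown terracotta dish (small round plate), 130 mm diameter, 18 mm high, loose on the table. Origin at the centre of its underside; the flat inner floor is about 5 mm above it.
- white_stopper: Stopper of the white jar, a bystander: same shape and same frame as the blue jar's stopper, seated in a white jar of the same size in its own caddy. To be left alone.
Not all that is in view belongs to the job. Leave any red or turquoise look-alike of the blue_stopper alone.

How it is judged:
By the outcome, as a careful person would: the job done as asked, in the order asked, and still so for the second after the job is handed in, with the robot touching nothing.
It also fails if it takes over 48 s, if anything falls off the work surface, if the arm or the gripper's body presses on something with over 40 N, if the wrist force passes 120 N, or if a joint passes its speed limit or range.

## Working session

There is one attempt and no reset: what is moved stays moved. The work goes in short steps, Python scripts to look and compute and a tool call to move; the robot and the scene stay as the last step left them, time stands still between calls to the robot, and variables do not carry over. Pictures are saved under pics/ and viewed, about 8 in all and at most 12, crops included, and the job is handed in when it is done.

Besides the shell and the picture viewer there is one more tool, called as name(argument=value, ...) on one line, values as JSON. step_arm: Moves the arm, as the interface text tells. Its arguments: {"type":"object","properties":{"steps":{"type":"array"}},"required":["steps"]}

```bash
mkdir -p pics; ls; python3 - <<'E'
from bench import *
import cv2,numpy as np
o=get_obs();print(o)
for n in("scene","top"):
    p,d=snapshot(n);cv2.imwrite(f"pics/{n}0.png",p[:,:,::-1]);np.savez(f"{n}0.npz",p=p,d=d)
    m=camera_model(n);print(n,m)
    for q in("blue_stopper","blue_jar","dish","white_stopper"):
        for r in silhouettes(n,q):print(q,round(r["confidence"],2),r["rect"])
E
```

```text
pics
{'time': 0.0, 'joint_positions': array([-1.41009511e+00,  8.79682083e-02,  1.37222829e+00, -4.38573872e-05,
        1.68361839e+00, -1.03085523e-01]), 'qvel': array([ 9.28341350e-04,  1.50656367e-03,  1.97727560e-05, -3.10070804e-04,
       -1.00410190e-03, -7.57222183e-04]), 'joint_torque': array([ 2.15772452e-03, -3.40171766e+01, -3.02423501e+01,  7.21268984e-02,
        3.30118812e-02, -1.76245230e-04]), 'tool_pos': array([ 0.1433091 , -0.53045008,  0.21231013]), 'ee_rot': array([-3.13937772e+00, -1.85317089e-04,  2.63781645e-01]), 'wrist_force': array([0.17878995, 0.16346685, 0.39747026]), 'wrist_torque': array([ 0.04334127,  0.05083199, -0.00264859]), 'width': 0.09392376329758409}
scene {'intrinsics': array([[470.55470717,   0.        , 263.88552713],
       [  0.        , 470.55470717, 188.57570386],
       [  0.        ,   0.        ,   1.        ]]), 'origin': array([0.95579099, 0.60641348, 0.77706755]), 'orientation': array([-2.32931913,  0.00898401,  2.51208171])}
blue_stopper 0.96 [278.9, 215.4, 303.0, 251.2]
blue_stopper 0.67 [267.4, 160.1, 288.1, 188.4]
blue_stopper 0.57 [247.7, 235.0, 273.4, 274.1]
blue_stopper 0.56 [225.8, 148.4, 250.3, 179.3]
blue_jar 0.89 [215.9, 171.5, 262.2, 227.6]
dish 0.8 [172.5, 145.9, 223.5, 179.9]
white_stopper 0.82 [332.9, 215.8, 364.4, 246.6]
top {'intrinsics': array([[469.06911735,   0.        , 249.49446395],
       [  0.        , 469.06911735, 199.93131853],
       [  0.        ,   0.        ,   1.        ]]), 'origin': array([0.40003614, 0.01002666, 1.11557413]), 'orientation': array([-3.00916726, -0.0251793 , -1.58658101])}
blue_stopper 0.77 [184.1, 153.0, 194.5, 179.4]
blue_stopper 0.7 [185.0, 194.4, 200.2, 213.9]
blue_stopper 0.57 [246.3, 162.3, 255.5, 191.6]
blue_stopper 0.5 [255.6, 235.8, 278.9, 250.8]
blue_jar 0.65 [213.5, 164.0, 266.2, 206.0]
dish 0.98 [317.1, 163.6, 368.0, 221.6]
white_stopper 0.88 [112.2, 197.6, 134.4, 219.8]
```

```bash
python3 - <<'E'
import cv2,numpy as np
a=cv2.imread("pics/scene0.png")[100:340,120:420];b=cv2.imread("pics/top0.png")[110:310,90:390]
cv2.imwrite("pics/a.png",np.vstack([cv2.resize(a,None,fx=2,fy=2)[:, :][:330],cv2.resize(b,None,fx=2,fy=2,interpolation=2)[:270]]))
E
```

```text
(no output)
```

View pics/a.png

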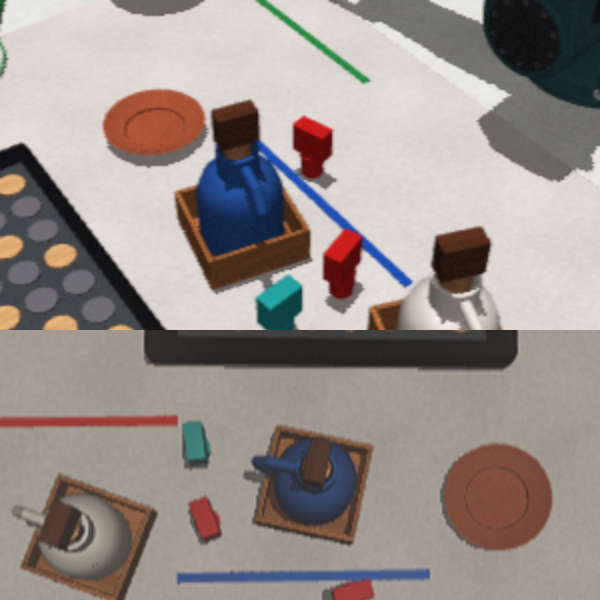

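View pics/top0.png

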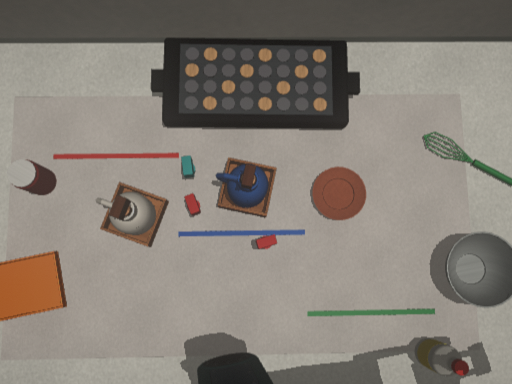

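The pictures show four stopper-like things. In the top image:
- (250,177): dark wooden grip in the blue jar's neck. This is the one to take.
- (187,167): turquoise look-alike.
- (192,205) and (265,242): red look-alikes.

The white jar's stopper is at (122,207). The dish is at (338,192). The handle points left in the image, which is +y.

```bash
cat > h.py <<'E'
import numpy as np,cv2
from scipy.spatial.transform import Rotation as R
def rot(e): return R.from_euler("xyz",e).as_matrix()
def cloud(d,m):
    K=m["intrinsics"];v,u=np.mgrid[:384,:512]
    c=np.stack([(u-K[0,2])/K[0,0]*d,(v-K[1,2])/K[1,1]*d,d],-1)
    w=c@rot(m["orientation"]).T+m["origin"]; w[d==0]=np.nan; return w
E
python3 - <<'E'
from bench import *
from h import *
for n,rc in(("top",(205,150,285,225)),("scene",(195,140,290,260))):
    f=np.load(n+"0.npz");w=cloud(f["d"],camera_model(n));p=f["p"].astype(int)
    x0,y0,x1,y1=rc;W=w[y0:y1,x0:x1].reshape(-1,3);P=p[y0:y1,x0:x1].reshape(-1,3)
    blue=(P[:,2]>P[:,0]+25)
    g=(W[:,2]>.172)&(W[:,2]<.2)
    t=W[g];print(n,"grip",len(t),t.mean(0),np.median(t[:,2]),t[:,2].max(),cv2.minAreaRect((t[:,:2]*1000).astype(np.float32)))
    t2=t[t[:,2]>np.percentile(t[:,2],30)];print(t2.mean(0))
    b=W[blue]
    for z0,z1 in((.05,.06),(.06,.08),(.08,.1),(.1,.12),(.12,.14)):
        s=b[(b[:,2]>z0)&(b[:,2]<z1)]
        if len(s)>5: print(z0,len(s),s[:,:2].min(0),s[:,:2].max(0), s[s[:,1].argmax()])
    ca=W[(W[:,2]>.038)&(W[:,2]<.05)&~blue]
    print("caddy",cv2.minAreaRect((ca[:,:2]*1000).astype(np.float32)))
    q=silhouettes(n,"dish")[0]["pixels"];D=w[q];D=D[D[:,2]<.03];h=D[D[:,2]>.012]
    print("dish",D.mean(0),cv2.minEnclosingCircle((D[:,:2]*1000).astype(np.float32)),cv2.minAreaRect((h[:,:2]*1000).astype(np.float32)))
    tb=w[q];print(np.percentile(tb[:,2],[5,50,95]))
f=np.load("top0.npz")["p"];cv2.imwrite("pics/c.png",cv2.resize(f[145:225,200:300,::-1],None,fx=7,fy=7,interpolation=2))
E
```

```text
top grip 246 [ 0.57443776 -0.01336153  0.18635224] 0.18669776631803398 0.19153076293735383 ((575.6627197265625, -13.676959991455078), (21.874998092651367, 44.53923034667969), 76.73116302490234)
[ 0.574802   -0.01360808  0.18749822]
0.08 304 [ 0.53375179 -0.05531338] [0.61369718 0.02684818] [0.56974059 0.02684818 0.09256586]
0.1 300 [ 0.53705226 -0.0522024 ] [0.61047814 0.05481033] [0.59014684 0.05481033 0.10501564]
0.12 147 [ 0.55366199 -0.03567202] [0.59443177 0.04765498] [0.58931997 0.04765498 0.12065828]
caddy ((576.08935546875, -13.709037780761719), (115.77290344238281, 116.87999725341797), 77.18323516845703)
dish [ 0.56278466 -0.23487776  0.01116355] ((565.708251953125, -234.10540771484375), 68.8939437866211) ((561.8466796875, -233.00067138671875), (128.23939514160156, 125.33625793457031), 0.4522149860858917)
[nan nan nan]
scene grip 261 [ 0.58088668 -0.00930652  0.18196001] 0.1836745888992506 0.18738006517526595 ((579.0089111328125, -12.354860305786133), (26.519489288330078, 43.419593811035156), 76.56279754638672)
[ 0.5796615  -0.0111676   0.18435262]
0.05 185 [ 0.54917284 -0.02373902] [0.64671695 0.13707341] [0.63829902 0.13707341 0.05929095]
0.06 544 [ 0.53780681 -0.02579042] [0.64719084 0.13745091] [0.64316871 0.13745091 0.06334599]
0.08 536 [ 0.53986736 -0.05035706] [0.62398329 0.05761855] [0.59561097 0.05761855 0.09678497]
0.1 319 [ 0.54672557 -0.04311694] [0.61316246 0.0576938 ] [0.59058846 0.0576938  0.10239147]
0.12 237 [ 0.55807044 -0.02709736] [0.6021915  0.04670198] [0.5895855  0.04670198 0.12119932]
caddy ((577.893310546875, 7.353668212890625), (262.85211181640625, 182.44439697265625), 54.40727233886719)
dish [ 0.56139108 -0.23969575  0.00889492] ((560.602783203125, -243.79086303710938), 76.75631713867188) ((564.7647705078125, -232.10324096679688), (128.27891540527344, 125.8637466430664), 57.55694580078125)
[nan nan nan]
```

View pics/c.png

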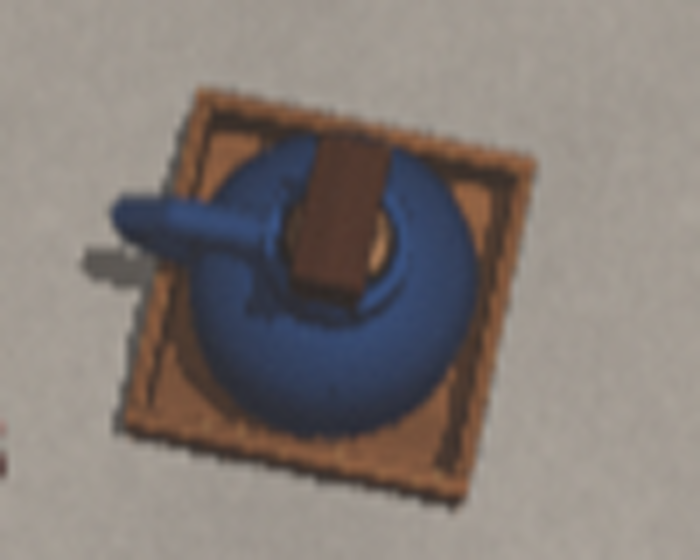

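The crop shows the dark wooden grip at about (340,215), seated in the blue jar, with the handle to the left at (120,215). The wood colour and blue jar fit the description, so this is the target. The jar axis is about (0.576,-0.0137) and its yaw is about -0.228.

step_arm(steps=[{"jaw":1,"tx":0,"ty":0,"tz":-0.05,"ax":0,"ay":0,"az":0},{"jaw":1,"tx":0.55,"ty":-0.386,"tz":-0.05,"ax":0,"ay":0,"az":0.49},{"jaw":1,"tx":0.553,"ty":-0.386,"tz":-0.05,"ax":0,"ay":0,"az":0.49},{"jaw":1,"tx":0.553,"ty":-0.386,"tz":-0.05,"ax":0,"ay":0,"az":0.49},{"jaw":1,"tx":0.553,"ty":-0.386,"tz":-0.05,"ax":0,"ay":0,"az":0.49},{"jaw":1,"tx":0.553,"ty":-0.386,"tz":-0.05,"ax":0,"ay":0,"az":0.49},{"jaw":1,"tx":0.553,"ty":-0.386,"tz":-0.05,"ax":0,"ay":0,"az":0.49},{"jaw":1,"tx":0.553,"ty":-0.386,"tz":-0.05,"ax":0,"ay":0,"az":0.49}])

```text
time: 1.4
tool_pos: [0.3647, -0.2665, 0.2639]
ee_rot: [3.141, -0.001, -0.227]
wrist_force: [0.6, -0.2, 0.3]
width: 0.0936
```

```bash
cat >> h.py <<'E'
def togo(o,p,e):
    M=rot(o["ee_rot"]);t=M.T@(np.array(p)-o["tool_pos"]);a=R.from_matrix(M.T@rot(e)).as_rotvec()
    print("pos",o["tool_pos"].round(4),"rpy",o["ee_rot"].round(4),"t",o["time"],"F",o["wrist_force"].round(1),"w",round(o["width"],4));print("t",t.round(4),"a",a.round(4))
E
python3 - <<'E'
from bench import *
from h import *
togo(get_obs(),[.576,-.0137,.245],[np.pi,0,-.228])
E
```

```text
pos [ 0.3647 -0.2665  0.2639] rpy [ 3.1409e+00 -1.0000e-03 -2.2660e-01] t 1.4 F [ 0.6 -0.2  0.3] w 0.0936
t [ 0.1491 -0.2938  0.0188] a [ 0.0007 -0.001   0.0014]
```

step_arm(steps=[{"jaw":1,"tx":0.149,"ty":-0.294,"tz":0.015},{"jaw":1,"tx":0.149,"ty":-0.294,"tz":0.015},{"jaw":1,"tx":0.149,"ty":-0.294,"tz":0.019},{"jaw":1,"tx":0.149,"ty":-0.294,"tz":0.019},{"jaw":1,"tx":0.149,"ty":-0.294,"tz":0.019},{"jaw":1,"tx":0.149,"ty":-0.294,"tz":0.019},{"jaw":1,"tx":0.149,"ty":-0.294,"tz":0.019},{"jaw":1,"tx":0.149,"ty":-0.294,"tz":0.019}])

```text
invalid input
```

```bash
python3 - <<'E'
from bench import *
from h import *
o=get_obs();togo(o,[.576,-.0137,.162],[np.pi,0,-.228])
m=camera_model("wrist");p,d=snapshot("wrist");np.savez("w0.npz",p=p,d=d);print(m)
cv2.imwrite("pics/w0.png",p[:,:,::-1])
K=m["intrinsics"];v,u=np.mgrid[:384,:512];x=(u-K[0,2])/K[0,0];y=(v-K[1,2])/K[1,1];r=np.hypot(x,y)+1e-9
s=np.tan(np.minimum(r,1.5))/r
w=np.stack([x*s*d,y*s*d,d],-1)@rot(m["orientation"]).T+m["origin"]
g=(d>0)&(w[...,2]>.176)&(w[...,2]<.195)&(np.hypot(w[...,0]-.576,w[...,1]+.0137)<.035)
t=w[g];print(len(t),t.mean(0),np.argwhere(g).mean(0),cv2.minAreaRect((t[:,:2]*1000).astype(np.float32)))
for q in silhouettes("wrist","blue_stopper"):print(q["confidence"],q["rect"])
E
```

```text
pos [ 0.3647 -0.2665  0.2639] rpy [ 3.1409e+00 -1.0000e-03 -2.2660e-01] t 1.4 F [ 0.6 -0.2  0.3] w 0.0936
t [ 0.149  -0.2939  0.1018] a [ 0.0007 -0.001   0.0014]
{'intrinsics': array([[297.31863964,   0.        , 256.53733711],
       [  0.        , 297.31863964, 191.78811562],
       [  0.        ,   0.        ,   1.        ]]), 'origin': array([ 0.44722349, -0.28510038,  0.43530237]), 'orientation': array([ 2.85140756e+00, -7.74674029e-04, -1.79780860e+00])}
205 [ 0.57295027 -0.0239389   0.18076022] [71.50731707  2.21463415] ((572.8541259765625, -23.952577590942383), (8.307042121887207, 44.17962646484375), 70.37548065185547)
0.91 [1.2, 48.9, 29.6, 93.8]
0.8 [0.0, 115.6, 33.4, 140.6]
0.71 [82.0, 135.4, 120.9, 161.6]
```

View pics/w0.png

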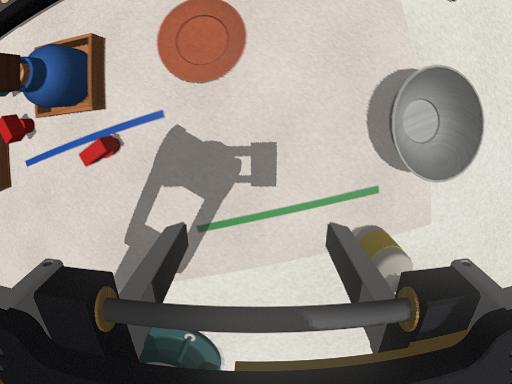

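The move was refused because every key has to be given. The picture is from mid-way, with the blue jar at the left edge (50,75) and the dish at (200,40). I'm repeating the move with all keys.

step_arm(steps=[{"jaw":1,"tx":0.149,"ty":-0.294,"tz":0.015,"ax":0,"ay":0,"az":0},{"jaw":1,"tx":0.149,"ty":-0.294,"tz":0.015,"ax":0,"ay":0,"az":0},{"jaw":1,"tx":0.149,"ty":-0.294,"tz":0.019,"ax":0,"ay":0,"az":0},{"jaw":1,"tx":0.149,"ty":-0.294,"tz":0.019,"ax":0,"ay":0,"az":0},{"jaw":1,"tx":0.149,"ty":-0.294,"tz":0.019,"ax":0,"ay":0,"az":0},{"jaw":1,"tx":0.149,"ty":-0.294,"tz":0.019,"ax":0,"ay":0,"az":0},{"jaw":1,"tx":0.149,"ty":-0.294,"tz":0.019,"ax":0,"ay":0,"az":0},{"jaw":1,"tx":0.149,"ty":-0.294,"tz":0.019,"ax":0,"ay":0,"az":0}])

```text
time: 2.3
tool_pos: [0.5772, -0.0059, 0.244]
ee_rot: [-3.139, 0.0, -0.212]
wrist_force: [0.3, -0.5, -0.6]
width: 0.0943
```

```bash
cat > w.py <<'E'
from bench import *
from h import *
import sys
o=get_obs();togo(o,[.576,-.0137,.162],[np.pi,0,-.228]);print(o["joint_positions"].round(3))
m=camera_model("wrist");p,d=snapshot("wrist")
cv2.imwrite(f"pics/{sys.argv[1]}.png",p[:,:,::-1])
K=m["intrinsics"];v,u=np.mgrid[:384,:512];x=(u-K[0,2])/K[0,0];y=(v-K[1,2])/K[1,1];r=np.hypot(x,y)+1e-9
s=np.tan(np.minimum(r,1.5))/r
w=np.stack([x*s*d,y*s*d,d],-1)@rot(m["orientation"]).T+m["origin"]
g=(d>0)&(w[...,2]>.18)&(w[...,2]<.195)&(np.hypot(w[...,0]-.576,w[...,1]+.0137)<.035)
t=w[g];print(len(t),t.mean(0),np.argwhere(g).mean(0),cv2.minAreaRect((t[:,:2]*1000).astype(np.float32)))
E
python3 w.py w1
```

```text
pos [ 0.5772 -0.0059  0.244 ] rpy [-3.1392e+00  2.0000e-04 -2.1200e-01] t 2.3 F [ 0.3 -0.5 -0.6] w 0.0943
t [0.0005 0.0081 0.082 ] a [-0.0024  0.0002  0.016 ]
[-0.11   0.144  1.248  0.002  1.749  1.673]
1369 [ 0.57778428 -0.01351572  0.18583095] [207.57121987 266.03944485] ((576.5010375976562, -13.487650871276855), (21.965389251708984, 43.8951301574707), 77.6021499633789)
```

View pics/w1.png

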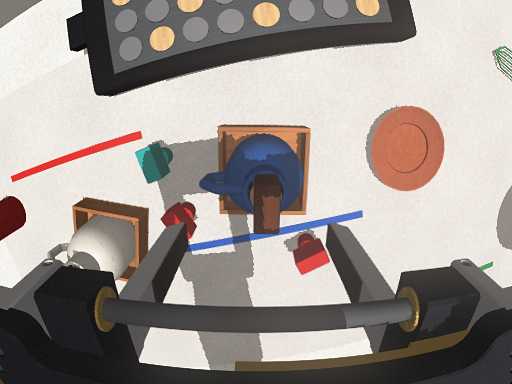

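The wrist view shows the wooden grip at (266,207), centred between the fingers. The measured centre (0.5765,-0.0135) agrees with the top camera. Now descend.

step_arm(steps=[{"jaw":1,"tx":0,"ty":0.008,"tz":0,"ax":-0.002,"ay":0,"az":0.008},{"jaw":1,"tx":0,"ty":0.008,"tz":0.02,"ax":-0.002,"ay":0,"az":0.008},{"jaw":1,"tx":0,"ty":0.008,"tz":0.04,"ax":-0.002,"ay":0,"az":0.008},{"jaw":1,"tx":0,"ty":0.008,"tz":0.06,"ax":-0.002,"ay":0,"az":0.008},{"jaw":1,"tx":0,"ty":0.008,"tz":0.075,"ax":-0.002,"ay":0,"az":0.008},{"jaw":1,"tx":0,"ty":0.008,"tz":0.084,"ax":-0.002,"ay":0,"az":0.008},{"jaw":1,"tx":0,"ty":0.008,"tz":0.084,"ax":-0.002,"ay":0,"az":0.008},{"jaw":1,"tx":0,"ty":0.008,"tz":0.084,"ax":-0.002,"ay":0,"az":0.008}])

```text
time: 3.15
tool_pos: [0.5747, -0.0161, 0.1614]
ee_rot: [3.14, -0.001, -0.223]
wrist_force: [1.0, 0.5, 0.8]
width: 0.0939
```

```bash
python3 - <<'E'
from bench import *
from h import *
o=get_obs();togo(o,[.5763,-.0136,.160],[np.pi,0,-.22])
E
```

```text
pos [ 0.5747 -0.0161  0.1614] rpy [ 3.1404e+00 -1.2000e-03 -2.2280e-01] t 3.15 F [1.  0.5 0.8] w 0.0939
t [ 0.001  -0.0028  0.0014] a [ 0.0012 -0.0012 -0.0028]
```

step_arm(steps=[{"jaw":1,"tx":0.001,"ty":-0.003,"tz":0.001,"ax":0.001,"ay":-0.001,"az":0},{"jaw":1,"tx":0.001,"ty":-0.003,"tz":0.001,"ax":0.001,"ay":-0.001,"az":0},{"jaw":0,"tx":0.001,"ty":-0.003,"tz":0.001,"ax":0.001,"ay":-0.001,"az":0},{"jaw":0,"tx":0.001,"ty":-0.003,"tz":0.001,"ax":0.001,"ay":-0.001,"az":0},{"jaw":0,"tx":0.001,"ty":-0.003,"tz":0.001,"ax":0.001,"ay":-0.001,"az":0},{"jaw":0,"tx":0.001,"ty":-0.003,"tz":0.001,"ax":0.001,"ay":-0.001,"az":0},{"jaw":0,"tx":0.001,"ty":-0.003,"tz":0.001,"ax":0.001,"ay":-0.001,"az":0},{"jaw":0,"tx":0.001,"ty":-0.003,"tz":0.001,"ax":0.001,"ay":-0.001,"az":0}])

```text
time: 3.95
tool_pos: [0.5763, -0.0134, 0.1604]
ee_rot: [3.141, -0.0, -0.223]
wrist_force: [-0.5, -0.2, 0.2]
width: 0.0495
```

step_arm(steps=[{"jaw":0,"tx":0,"ty":0,"tz":0,"ax":0,"ay":0,"az":0},{"jaw":0,"tx":0,"ty":0,"tz":0,"ax":0,"ay":0,"az":0},{"jaw":0,"tx":0,"ty":0,"tz":0,"ax":0,"ay":0,"az":0},{"jaw":0,"tx":0,"ty":0,"tz":0,"ax":0,"ay":0,"az":0}])

```text
time: 4.35
tool_pos: [0.5763, -0.0136, 0.1604]
ee_rot: [3.141, -0.0, -0.223]
wrist_force: [-0.6, -0.2, -0.1]
width: 0.0221
```

Gripped at 22 mm. First lean is towards the handle: top to jar +y, ax negative, pivoting 34 mm ahead of the TCP.

step_arm(steps=[{"jaw":0,"tx":0,"ty":-0.0024,"tz":0,"ax":-0.07,"ay":0,"az":0},{"jaw":0,"tx":0,"ty":-0.005,"tz":0,"ax":-0.15,"ay":0,"az":0},{"jaw":0,"tx":0,"ty":-0.005,"tz":0,"ax":-0.15,"ay":0,"az":0},{"jaw":0,"tx":0,"ty":-0.005,"tz":0,"ax":-0.15,"ay":0,"az":0},{"jaw":0,"tx":0,"ty":-0.005,"tz":0,"ax":-0.15,"ay":0,"az":0}])

```text
time: 4.85
tool_pos: [0.5778, -0.0087, 0.1623]
ee_rot: [2.991, -0.002, -0.222]
wrist_force: [-1.0, -0.1, 5.7]
width: 0.0223
```

```bash
cat > s.py <<'E'
from bench import *
from h import *
o=get_obs();M=rot(o["ee_rot"]);J=rot([np.pi,0,-.222])
rel=R.from_matrix(J.T@M).as_rotvec()
piv=o["tool_pos"]+M@[0,0,.034]
print("t",o["time"],"lean deg (tool x, - = handle)",np.degrees(rel).round(1),"pivot",piv.round(4),"lift mm",((piv[2]-.1264)*1e3).round(1),"jar-y off",round(float((piv-[.5763,-.0136,0])@-J[:,1])*1e3,1),"F",o["wrist_force"].round(1),"T",o["wrist_torque"].round(2),"w",round(o["width"],4))
E
python3 s.py
```

```text
t 4.85 lean deg (tool x, - = handle) [-8.6  0.1  0. ] pivot [ 0.5768 -0.0136  0.1287] lift mm 2.3 jar-y off 0.1 F [-1.  -0.1  5.7] T [-0.04  0.36 -0.02] w 0.0223
```

```bash
cat >> s.py <<'E'
import sys
for k in sys.argv[1:]:
    a,L=map(float,k.split(","));T=J@R.from_rotvec([np.radians(a),0,0]).as_matrix()
    P=np.array([.5763,-.0136,.1264+L/1e3])-T@[0,0,.034]
    print(k,"shift",(M.T@(P-o["tool_pos"])).round(4),"turn",R.from_matrix(M.T@T).as_rotvec().round(3))
E
python3 s.py -8.5,4 0,4 8.5,4 8.5,5
```

```text
t 4.85 lean deg (tool x, - = handle) [-8.6  0.1  0. ] pivot [ 0.5768 -0.0136  0.1287] lift mm 2.3 jar-y off 0.1 F [-1.  -0.1  5.7] T [-0.04  0.36 -0.02] w 0.0223
-8.5,4 shift [-0.0004  0.0004 -0.0017] turn [ 0.002 -0.002 -0.001]
0,4 shift [-0.0004  0.0054 -0.0013] turn [ 0.151 -0.002 -0.001]
8.5,4 shift [-0.0004  0.0103 -0.0001] turn [ 0.299 -0.002 -0.   ]
8.5,5 shift [-0.0004  0.0105 -0.0011] turn [ 0.299 -0.002 -0.   ]
```

Lift a little in the lean, then swing to the other side with little lift.

step_arm(steps=[{"jaw":0,"tx":0,"ty":0.0004,"tz":-0.002,"ax":0,"ay":0,"az":0},{"jaw":0,"tx":0,"ty":0.0004,"tz":-0.002,"ax":0,"ay":0,"az":0},{"jaw":0,"tx":0,"ty":0.0054,"tz":-0.0013,"ax":0.15,"ay":0,"az":0},{"jaw":0,"tx":0,"ty":0.0103,"tz":0,"ax":0.3,"ay":0,"az":0},{"jaw":0,"tx":0,"ty":0.0103,"tz":0,"ax":0.3,"ay":0,"az":0},{"jaw":0,"tx":0,"ty":0.0103,"tz":0,"ax":0.3,"ay":0,"az":0}])

```text
time: 5.45
tool_pos: [0.5754, -0.0195, 0.1651]
ee_rot: [-2.994, -0.003, -0.225]
wrist_force: [-2.3, -0.7, 3.8]
width: 0.0219
```

```bash
python3 s.py 8.5,6 0,6 -8.5,6; python3 - <<'E'
from bench import *
from h import *
# jar height & stopper check
p,d=snapshot("scene");w=cloud(d,camera_model("scene"));P=p.astype(int)
b=(P[...,2]>P[...,0]+25)&(np.hypot(w[...,0]-.576,w[...,1]+.0137)<.03)
f=np.load("scene0.npz");w0=cloud(f["d"],camera_model("scene"));P0=f["p"].astype(int)
b0=(P0[...,2]>P0[...,0]+25)&(np.hypot(w0[...,0]-.576,w0[...,1]+.0137)<.03)
print("jar top z",np.percentile(w0[b0][:,2],[90,97]),np.percentile(w[b][:,2],[90,97]))
cv2.imwrite("pics/s1.png",cv2.resize(p[120:260,180:330,::-1],None,fx=4,fy=4,interpolation=2))
E
```

```text
t 5.45 lean deg (tool x, - = handle) [8.5 0.2 0.1] pivot [ 0.5766 -0.0147  0.1314] lift mm 5.0 jar-y off -1.0 F [-2.3 -0.7  3.8] T [ 0.09  0.43 -0.06] w 0.0219
8.5,6 shift [-0.0005 -0.0011 -0.0008] turn [ 0.    -0.003 -0.002]
0,6 shift [-0.0005 -0.0061 -0.0004] turn [-0.148 -0.003 -0.002]
-8.5,6 shift [-0.0005 -0.011   0.0007] turn [-0.296 -0.003 -0.003]
jar top z [0.13425764 0.13604768] [0.13391378 0.13538739]
```

View pics/s1.png

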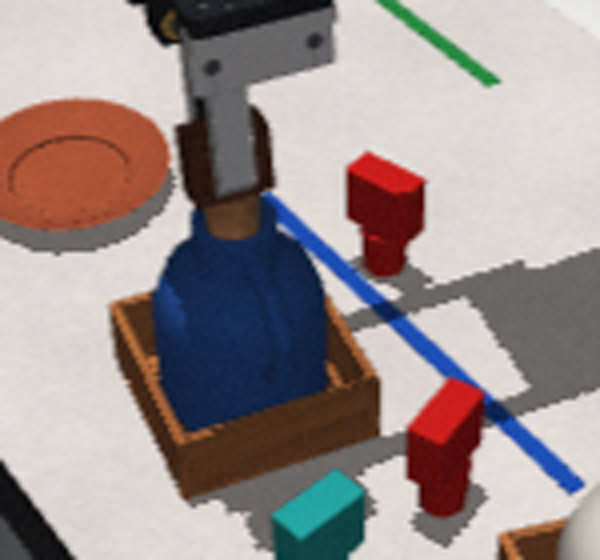

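The jar is still seated (rim depth unchanged), and the grip at (230,160) leans away from the handle with more cork showing. Next rock is towards the handle, to about 7 mm.

step_arm(steps=[{"jaw":0,"tx":0,"ty":-0.001,"tz":-0.001,"ax":0,"ay":0,"az":0},{"jaw":0,"tx":0,"ty":-0.006,"tz":-0.001,"ax":-0.15,"ay":0,"az":0},{"jaw":0,"tx":0,"ty":-0.011,"tz":0,"ax":-0.296,"ay":0,"az":0},{"jaw":0,"tx":0,"ty":-0.011,"tz":0,"ax":-0.296,"ay":0,"az":0},{"jaw":0,"tx":0,"ty":-0.011,"tz":0,"ax":-0.296,"ay":0,"az":0},{"jaw":0,"tx":0,"ty":-0.011,"tz":-0.001,"ax":-0.296,"ay":0,"az":0}])

```text
time: 6.1
tool_pos: [0.5778, -0.0076, 0.1676]
ee_rot: [2.992, -0.003, -0.221]
wrist_force: [-0.9, 0.3, -0.1]
width: 0.0215
```

```bash
python3 s.py -8.5,8 0,9 8.5,9
```

```text
t 6.1 lean deg (tool x, - = handle) [-8.6  0.2 -0.1] pivot [ 0.5768 -0.0126  0.134 ] lift mm 7.6 jar-y off 1.1 F [-0.9  0.3 -0.1] T [ 0.17  0.25 -0.  ] w 0.0215
-8.5,8 shift [-0.0002  0.0012 -0.0002] turn [ 0.001 -0.003  0.001]
0,9 shift [-0.0002  0.0064 -0.0008] turn [ 0.149 -0.003  0.001]
8.5,9 shift [-0.0002  0.0113  0.0003] turn [ 0.298 -0.003  0.001]
```

Forces are small. Next lean is away, to about 10 mm.

step_arm(steps=[{"jaw":0,"tx":0,"ty":0.001,"tz":-0.001,"ax":0,"ay":0,"az":0},{"jaw":0,"tx":0,"ty":0.006,"tz":-0.001,"ax":0.15,"ay":0,"az":0},{"jaw":0,"tx":0,"ty":0.011,"tz":0,"ax":0.298,"ay":0,"az":0},{"jaw":0,"tx":0,"ty":0.011,"tz":0,"ax":0.298,"ay":0,"az":0},{"jaw":0,"tx":0,"ty":0.011,"tz":0,"ax":0.298,"ay":0,"az":0},{"jaw":0,"tx":0,"ty":0.011,"tz":-0.001,"ax":0.298,"ay":0,"az":0}])

```text
time: 6.7
tool_pos: [0.5755, -0.0195, 0.1685]
ee_rot: [-3.0, -0.003, -0.221]
wrist_force: [2.1, -5.9, -8.6]
width: 0.0221
```

```bash
python3 s.py 8.5,11 0,12 -8.5,12
```

```text
t 6.7 lean deg (tool x, - = handle) [ 8.1  0.1 -0.1] pivot [ 0.5767 -0.0148  0.1349] lift mm 8.5 jar-y off -1.1 F [ 2.1 -5.9 -8.6] T [-1.61 -0.42 -0.08] w 0.0221
8.5,11 shift [-0.0005 -0.0012 -0.0023] turn [ 0.006 -0.002  0.001]
0,12 shift [-0.0005 -0.0064 -0.003 ] turn [-0.142 -0.003  0.001]
-8.5,12 shift [-0.0005 -0.0113 -0.0019] turn [-0.29  -0.003  0.001]
```

There is 8.6 N of pull now, so lean back towards the handle first and lift only once leaned.

step_arm(steps=[{"jaw":0,"tx":0,"ty":-0.006,"tz":0,"ax":-0.142,"ay":0,"az":0},{"jaw":0,"tx":0,"ty":-0.0108,"tz":0.0015,"ax":-0.29,"ay":0,"az":0},{"jaw":0,"tx":0,"ty":-0.0108,"tz":0.0015,"ax":-0.29,"ay":0,"az":0},{"jaw":0,"tx":0,"ty":-0.0108,"tz":0.0015,"ax":-0.29,"ay":0,"az":0},{"jaw":0,"tx":0,"ty":-0.011,"tz":0.0005,"ax":-0.29,"ay":0,"az":0},{"jaw":0,"tx":0,"ty":-0.011,"tz":0.0005,"ax":-0.29,"ay":0,"az":0}])

```text
time: 7.3
tool_pos: [0.5786, -0.0076, 0.1705]
ee_rot: [2.996, -0.004, -0.22]
wrist_force: [1.0, 0.9, 3.7]
width: 0.022
```

```bash
python3 s.py -8.5,11 0,11 8.5,11
```

```text
t 7.3 lean deg (tool x, - = handle) [-8.4  0.3 -0.1] pivot [ 0.5776 -0.0124  0.1369] lift mm 10.5 jar-y off 1.4 F [1.  0.9 3.7] T [ 0.22 -0.06  0.06] w 0.022
-8.5,11 shift [-0.0009  0.0014 -0.0003] turn [-0.002 -0.005  0.002]
0,11 shift [-0.0009  0.0064  0.0001] turn [ 0.146 -0.004  0.002]
8.5,11 shift [-0.0009  0.0114  0.0012] turn [ 0.294 -0.004  0.002]
```

step_arm(steps=[{"jaw":0,"tx":0,"ty":0.006,"tz":0.0005,"ax":0.146,"ay":0,"az":0},{"jaw":0,"tx":-0.0005,"ty":0.011,"tz":0.0016,"ax":0.294,"ay":0,"az":0},{"jaw":0,"tx":-0.0005,"ty":0.011,"tz":0.0016,"ax":0.294,"ay":0,"az":0},{"jaw":0,"tx":-0.0005,"ty":0.011,"tz":0.0016,"ax":0.294,"ay":0,"az":0},{"jaw":0,"tx":-0.0005,"ty":0.011,"tz":0.0006,"ax":0.294,"ay":0,"az":0},{"jaw":0,"tx":-0.0005,"ty":0.011,"tz":0,"ax":0.294,"ay":0,"az":0}])

```text
time: 7.9
tool_pos: [0.5754, -0.0196, 0.1708]
ee_rot: [-3.002, -0.004, -0.219]
wrist_force: [-0.5, -7.3, -5.0]
width: 0.0222
```

```bash
python3 s.py 8.5,13 0,13 -8.5,13
```

```text
t 7.9 lean deg (tool x, - = handle) [ 8.   0.2 -0.2] pivot [ 0.5766 -0.015   0.1371] lift mm 10.7 jar-y off -1.3 F [-0.5 -7.3 -5. ] T [-1.91  0.04 -0.15] w 0.0222
8.5,13 shift [-0.0004 -0.0013 -0.0021] turn [ 0.009 -0.003  0.003]
0,13 shift [-0.0004 -0.0063 -0.0017] turn [-0.14  -0.003  0.003]
-8.5,13 shift [-0.0004 -0.0113 -0.0007] turn [-0.288 -0.004  0.003]
```

step_arm(steps=[{"jaw":0,"tx":0,"ty":-0.006,"tz":0,"ax":-0.14,"ay":0,"az":0},{"jaw":0,"tx":0,"ty":-0.011,"tz":0.001,"ax":-0.288,"ay":0,"az":0},{"jaw":0,"tx":0,"ty":-0.011,"tz":0.001,"ax":-0.288,"ay":0,"az":0},{"jaw":0,"tx":0,"ty":-0.011,"tz":0,"ax":-0.288,"ay":0,"az":0},{"jaw":0,"tx":0,"ty":-0.011,"tz":-0.001,"ax":-0.288,"ay":0,"az":0},{"jaw":0,"tx":0,"ty":-0.011,"tz":-0.001,"ax":-0.288,"ay":0,"az":0}])

```text
time: 8.5
tool_pos: [0.5779, -0.0072, 0.1728]
ee_rot: [2.996, -0.003, -0.217]
wrist_force: [-0.5, 1.9, -2.3]
width: 0.0215
```

```bash
python3 s.py -8.5,14 0,14 8.5,14
```

```text
t 8.5 lean deg (tool x, - = handle) [-8.3  0.2 -0.2] pivot [ 0.5769 -0.0121  0.1392] lift mm 12.8 jar-y off 1.6 F [-0.5  1.9 -2.3] T [ 0.6  -0.17  0.02] w 0.0215
-8.5,14 shift [-0.0001  0.0017 -0.001 ] turn [-0.003 -0.004  0.004]
0,14 shift [-0.0002  0.0067 -0.0006] turn [ 0.146 -0.003  0.004]
8.5,14 shift [-0.0002  0.0116  0.0005] turn [ 0.294 -0.003  0.005]
```

step_arm(steps=[{"jaw":0,"tx":0,"ty":0.006,"tz":0.0005,"ax":0.146,"ay":0,"az":0},{"jaw":0,"tx":0,"ty":0.011,"tz":0.0016,"ax":0.294,"ay":0,"az":0},{"jaw":0,"tx":0,"ty":0.011,"tz":0.0016,"ax":0.294,"ay":0,"az":0},{"jaw":0,"tx":0,"ty":0.011,"tz":0.001,"ax":0.294,"ay":0,"az":0},{"jaw":0,"tx":0,"ty":0.011,"tz":0,"ax":0.294,"ay":0,"az":0},{"jaw":0,"tx":0,"ty":0.0115,"tz":-0.001,"ax":0.294,"ay":0,"az":0}])

```text
time: 9.1
tool_pos: [0.575, -0.0195, 0.1745]
ee_rot: [-3.001, -0.002, -0.217]
wrist_force: [-0.8, -6.0, -1.1]
width: 0.0216
```

```bash
python3 s.py 8.5,16 0,16 -8.5,16
```

```text
t 9.1 lean deg (tool x, - = handle) [ 8.   0.1 -0.3] pivot [ 0.5761 -0.0149  0.1408] lift mm 14.4 jar-y off -1.3 F [-0.8 -6.  -1.1] T [-1.55  0.38 -0.02] w 0.0216
8.5,16 shift [ 0.     -0.0012 -0.0014] turn [ 0.008 -0.001  0.006]
0,16 shift [ 0.     -0.0063 -0.001 ] turn [-0.14  -0.002  0.006]
-8.5,16 shift [ 0.0001 -0.0112  0.    ] turn [-0.289 -0.002  0.005]
```

One more lean towards the handle, up to 16 mm or more, and then upright.

step_arm(steps=[{"jaw":0,"tx":0,"ty":-0.006,"tz":0,"ax":-0.14,"ay":0,"az":0},{"jaw":0,"tx":0,"ty":-0.011,"tz":0.001,"ax":-0.288,"ay":0,"az":0},{"jaw":0,"tx":0,"ty":-0.011,"tz":0.001,"ax":-0.288,"ay":0,"az":0},{"jaw":0,"tx":0,"ty":-0.011,"tz":-0.001,"ax":-0.288,"ay":0,"az":0},{"jaw":0,"tx":0,"ty":-0.011,"tz":-0.002,"ax":-0.288,"ay":0,"az":0},{"jaw":0,"tx":0,"ty":-0.011,"tz":-0.002,"ax":-0.288,"ay":0,"az":0}])

```text
time: 9.7
tool_pos: [0.5774, -0.0082, 0.1782]
ee_rot: [2.996, -0.002, -0.216]
wrist_force: [0.2, -0.8, -0.5]
width: 0.0216
```

```bash
python3 s.py 0,20 0,26 0,60
```

```text
t 9.7 lean deg (tool x, - = handle) [-8.4  0.2 -0.4] pivot [ 0.5764 -0.013   0.1446] lift mm 18.2 jar-y off 0.6 F [ 0.2 -0.8 -0.5] T [0.13 0.03 0.01] w 0.0216
0,20 shift [ 0.0001  0.0058 -0.0014] turn [ 0.146 -0.003  0.006]
0,26 shift [ 0.0001  0.0067 -0.0073] turn [ 0.146 -0.003  0.006]
0,60 shift [ 0.0002  0.0116 -0.0409] turn [ 0.146 -0.003  0.006]
```

step_arm(steps=[{"jaw":0,"tx":0,"ty":0.0058,"tz":-0.0014,"ax":0.146,"ay":-0.003,"az":0.006},{"jaw":0,"tx":0,"ty":0.0058,"tz":-0.0014,"ax":0.146,"ay":-0.003,"az":0.006},{"jaw":0,"tx":0,"ty":0.0062,"tz":-0.004,"ax":0.146,"ay":-0.003,"az":0.006},{"jaw":0,"tx":0,"ty":0.0067,"tz":-0.0073,"ax":0.146,"ay":-0.003,"az":0.006},{"jaw":0,"tx":0,"ty":0.0067,"tz":-0.0073,"ax":0.146,"ay":-0.003,"az":0.006}])

```text
time: 10.2
tool_pos: [0.5765, -0.0128, 0.187]
ee_rot: [-3.141, -0.001, -0.221]
wrist_force: [-0.0, 0.1, -0.6]
width: 0.0216
```

```bash
python3 s.py 0,100
```

```text
t 10.2 lean deg (tool x, - = handle) [ 0.   0.  -0.1] pivot [ 0.5766 -0.0128  0.153 ] lift mm 26.6 jar-y off 0.8 F [-0.   0.1 -0.6] T [ 0.03 -0.01  0.02] w 0.0216
0,100 shift [-0.      0.0008 -0.0734] turn [-0.    -0.001  0.001]
```

It's free, with only the stopper's own weight on the wrist. Lift to about 0.25 and carry it over the dish at (0.563,-0.2325).

```bash
python3 - <<'E'
from bench import *
from h import *
o=get_obs();togo(o,[.563,-.2325,.245],[np.pi,0,-.22]);togo(o,[.563,-.2325,.15],[np.pi,0,-.22])
E
```

```text
pos [ 0.5765 -0.0128  0.187 ] rpy [-3.1413e+00 -8.0000e-04 -2.2060e-01] t 10.2 F [-0.   0.1 -0.6] w 0.0216
t [ 0.0349  0.2173 -0.058 ] a [-0.0003 -0.0008 -0.0006]
pos [ 0.5765 -0.0128  0.187 ] rpy [-3.1413e+00 -8.0000e-04 -2.2060e-01] t 10.2 F [-0.   0.1 -0.6] w 0.0216
t [0.0348 0.2173 0.037 ] a [-0.0003 -0.0008 -0.0006]
```

step_arm(steps=[{"jaw":0,"tx":0,"ty":0,"tz":-0.03,"ax":0,"ay":0,"az":0},{"jaw":0,"tx":0,"ty":0,"tz":-0.058,"ax":0,"ay":0,"az":0},{"jaw":0,"tx":0.005,"ty":0.03,"tz":-0.058,"ax":0,"ay":0,"az":0},{"jaw":0,"tx":0.012,"ty":0.075,"tz":-0.058,"ax":0,"ay":0,"az":0},{"jaw":0,"tx":0.02,"ty":0.12,"tz":-0.058,"ax":0,"ay":0,"az":0},{"jaw":0,"tx":0.027,"ty":0.165,"tz":-0.058,"ax":0,"ay":0,"az":0},{"jaw":0,"tx":0.033,"ty":0.2,"tz":-0.04,"ax":0,"ay":0,"az":0},{"jaw":0,"tx":0.035,"ty":0.217,"tz":-0.02,"ax":0,"ay":0,"az":0}])

```text
time: 11.0
tool_pos: [0.5636, -0.2348, 0.2073]
ee_rot: [3.14, -0.003, -0.222]
wrist_force: [0.1, 0.4, -2.0]
width: 0.022
```

step_arm(steps=[{"jaw":0,"tx":0,"ty":0.005,"tz":0,"ax":0,"ay":0,"az":0},{"jaw":0,"tx":0,"ty":0.005,"tz":0,"ax":0,"ay":0,"az":0},{"jaw":0,"tx":0,"ty":0.005,"tz":0,"ax":0,"ay":0,"az":0}])

```text
time: 11.3
tool_pos: [0.5634, -0.2386, 0.2087]
ee_rot: [3.14, -0.005, -0.221]
wrist_force: [0.6, 1.3, -0.3]
width: 0.0218
```

```bash
python3 - <<'E'
from bench import *
from h import *
o=get_obs();togo(o,[.563,-.2325,.060],[np.pi,0,-.22])
for n in("scene","top"):
    p,d=snapshot(n);m=camera_model(n);w=cloud(d,m)
    f=np.load(n+"0.npz");w0=cloud(f["d"],m)
    r=lambda w,P:np.percentile(w[(P.astype(int)[...,2]>P.astype(int)[...,0]+25)&(np.hypot(w[...,0]-.576,w[...,1]+.0137)<.03)][:,2],[50,90,97])
    print(n,"rim",r(w0,f["p"]),r(w,p))
    cv2.imwrite(f"pics/{n}2.png",cv2.resize(p[90:270,130:390,::-1],None,fx=3,fy=3,interpolation=2))
E
```

```text
pos [ 0.5634 -0.2386  0.2087] rpy [ 3.1403 -0.005  -0.2207] t 11.3 F [ 0.6  1.3 -0.3] w 0.0218
t [-0.0025 -0.006   0.1487] a [ 0.0013 -0.005  -0.0007]
scene rim [0.11672588 0.13425764 0.13604768] [0.11989218 0.13439254 0.13563903]
top rim [0.10746629 0.13724516 0.13926756] [0.10865614 0.13739174 0.13903927]
```

View pics/scene2.png

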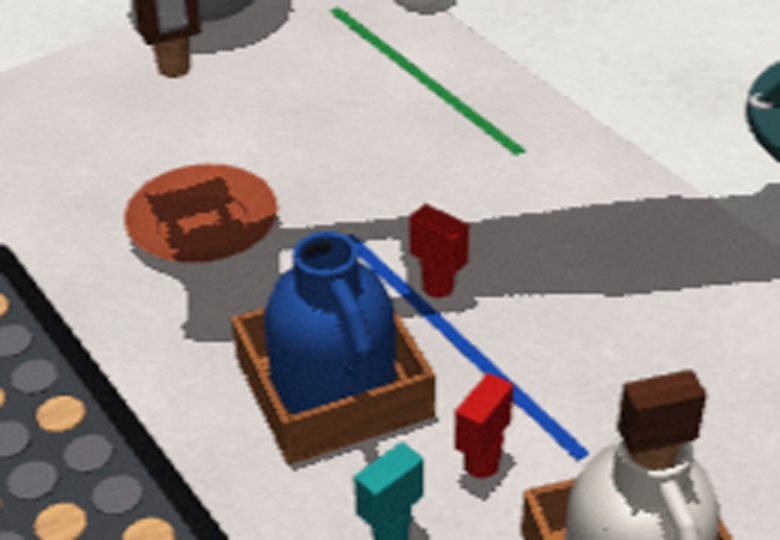

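The blue jar is open and seated at (330,320), the white jar is still corked, and the stopper hangs from the gripper at (170,40). Lower it in.

step_arm(steps=[{"jaw":0,"tx":-0.002,"ty":-0.006,"tz":0.03,"ax":0.001,"ay":-0.005,"az":0},{"jaw":0,"tx":-0.002,"ty":-0.006,"tz":0.06,"ax":0.001,"ay":-0.005,"az":0},{"jaw":0,"tx":-0.002,"ty":-0.006,"tz":0.09,"ax":0.001,"ay":-0.005,"az":0},{"jaw":0,"tx":-0.002,"ty":-0.006,"tz":0.115,"ax":0.001,"ay":-0.005,"az":0},{"jaw":0,"tx":-0.002,"ty":-0.006,"tz":0.135,"ax":0.001,"ay":-0.005,"az":0},{"jaw":0,"tx":-0.002,"ty":-0.006,"tz":0.147,"ax":0.001,"ay":-0.005,"az":0},{"jaw":0,"tx":-0.002,"ty":-0.006,"tz":0.149,"ax":0.001,"ay":-0.005,"az":0},{"jaw":0,"tx":-0.002,"ty":-0.006,"tz":0.149,"ax":0.001,"ay":-0.005,"az":0}])

```text
time: 12.2
tool_pos: [0.5642, -0.2324, 0.0609]
ee_rot: [3.141, -0.002, -0.22]
wrist_force: [-0.1, -0.1, -0.7]
width: 0.0218
```

step_arm(steps=[{"jaw":0,"tx":0,"ty":0,"tz":0.002,"ax":0,"ay":0,"az":0},{"jaw":0,"tx":0,"ty":0,"tz":0.005,"ax":0,"ay":0,"az":0},{"jaw":0,"tx":0,"ty":0,"tz":0.005,"ax":0,"ay":0,"az":0},{"jaw":0,"tx":0,"ty":0,"tz":0.005,"ax":0,"ay":0,"az":0}])

```text
time: 12.6
tool_pos: [0.5644, -0.2326, 0.0562]
ee_rot: [3.14, -0.002, -0.22]
wrist_force: [0.3, -0.5, -0.9]
width: 0.0218
```

step_arm(steps=[{"jaw":0,"tx":0,"ty":0,"tz":0.0015,"ax":0,"ay":0,"az":0},{"jaw":0,"tx":0,"ty":0,"tz":0.003,"ax":0,"ay":0,"az":0},{"jaw":0,"tx":0,"ty":0,"tz":0.003,"ax":0,"ay":0,"az":0},{"jaw":0,"tx":0,"ty":0,"tz":0.003,"ax":0,"ay":0,"az":0}])

```text
time: 13.0
tool_pos: [0.5647, -0.2329, 0.0553]
ee_rot: [3.14, -0.004, -0.22]
wrist_force: [-1.5, 1.8, 6.5]
width: 0.0217
```

step_arm(steps=[{"jaw":0,"tx":0,"ty":0,"tz":0.001,"ax":0,"ay":0,"az":0},{"jaw":0,"tx":0,"ty":0,"tz":0.002,"ax":0,"ay":0,"az":0},{"jaw":0,"tx":0,"ty":0,"tz":0.002,"ax":0,"ay":0,"az":0}])

```text
time: 13.3
tool_pos: [0.5649, -0.233, 0.0553]
ee_rot: [3.14, -0.005, -0.22]
wrist_force: [-3.2, 1.8, 8.2]
width: 0.022
```

```bash
python3 - <<'E'
from bench import *
from h import *
p,d=snapshot("scene");cv2.imwrite("pics/s3.png",cv2.resize(p[80:230,120:290,::-1],None,fx=4,fy=4,interpolation=2))
E
```

```text
(no output)
```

View pics/s3.png

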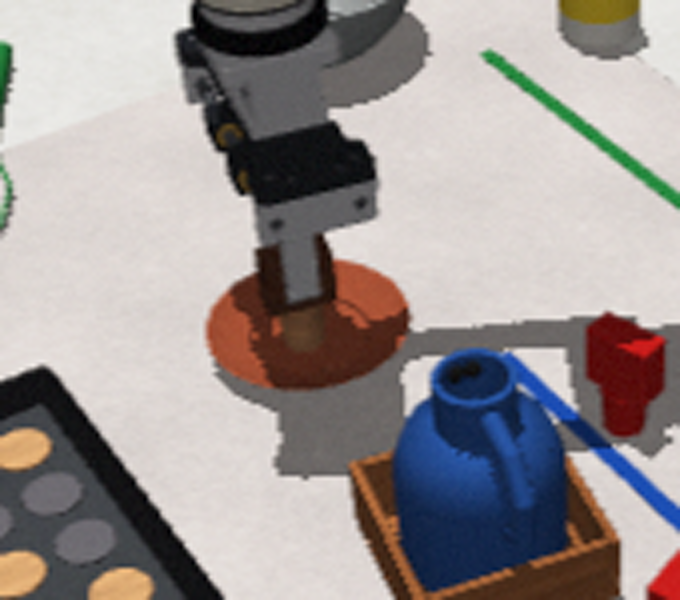

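The cork's foot is on the dish floor at (305,345) and the dish lies flat. Ease the load, open, and then rise.

step_arm(steps=[{"jaw":0,"tx":0,"ty":0,"tz":0,"ax":0,"ay":0,"az":0},{"jaw":0,"tx":0,"ty":0,"tz":0,"ax":0,"ay":0,"az":0},{"jaw":0.5,"tx":0,"ty":0,"tz":0,"ax":0,"ay":0,"az":0},{"jaw":0.6,"tx":0,"ty":0,"tz":0,"ax":0,"ay":0,"az":0},{"jaw":0.7,"tx":0,"ty":0,"tz":0,"ax":0,"ay":0,"az":0},{"jaw":0.8,"tx":0,"ty":0,"tz":0,"ax":0,"ay":0,"az":0},{"jaw":0.8,"tx":0,"ty":0,"tz":0,"ax":0,"ay":0,"az":0},{"jaw":0.8,"tx":0,"ty":0,"tz":0,"ax":0,"ay":0,"az":0}])

```text
time: 14.15
tool_pos: [0.5648, -0.233, 0.0552]
ee_rot: [3.14, -0.005, -0.22]
wrist_force: [0.2, 0.1, -0.1]
width: 0.0661
```

step_arm(steps=[{"jaw":0.8,"tx":0,"ty":0,"tz":-0.02,"ax":0,"ay":0,"az":0},{"jaw":0.8,"tx":0,"ty":0,"tz":-0.05,"ax":0,"ay":0,"az":0},{"jaw":0.8,"tx":0,"ty":0,"tz":-0.09,"ax":0,"ay":0,"az":0},{"jaw":0.8,"tx":0,"ty":0,"tz":-0.13,"ax":0,"ay":0,"az":0},{"jaw":0.8,"tx":-0.05,"ty":0,"tz":-0.17,"ax":0,"ay":0,"az":0},{"jaw":0.8,"tx":-0.1,"ty":0,"tz":-0.19,"ax":0,"ay":0,"az":0},{"jaw":0.8,"tx":-0.14,"ty":0,"tz":-0.19,"ax":0,"ay":0,"az":0},{"jaw":0.8,"tx":-0.14,"ty":0,"tz":-0.19,"ax":0,"ay":0,"az":0}])

```text
time: 14.95
tool_pos: [0.4243, -0.201, 0.2468]
ee_rot: [3.138, -0.007, -0.221]
wrist_force: [0.4, -0.1, 0.1]
width: 0.0748
```

```bash
python3 - <<'E'
from bench import *
from h import *
p,d=snapshot("scene");cv2.imwrite("pics/s4.png",cv2.resize(p[80:280,120:380,::-1],None,fx=3,fy=3,interpolation=2))
w=cloud(d,camera_model("scene"));t=w[(np.hypot(w[...,0]-.564,w[...,1]+.2325)<.06)&(w[...,2]>.03)&(w[...,2]<.12)];print(len(t),t[:,2].max(),t.mean(0))
o=get_obs();print(o["time"],o["wrist_force"],o["width"])
E
```

```text
360 0.0787160945799249 [ 0.57159377 -0.22577892  0.05960146]
15.0 [ 0.52326229 -0.45795375 -0.38053801] 0.07529571090693775
```

View pics/s4.png

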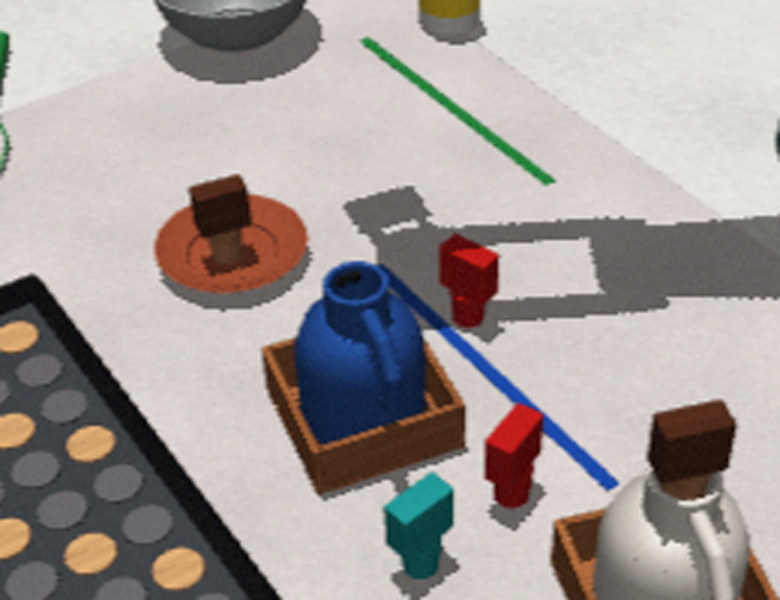

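The stopper stands in the dish at (225,220), the blue jar is open and seated at (360,350), and the white jar is corked at (690,440). The gripper is clear of everything.

```bash
python3 -c "
from bench import *
print(close_job())"
```

```text
the job is handed in; nothing more can be done
None
```

The blue jar is uncorked, and its stopper is standing upright on the floor of the terracotta dish. I handed the job in at about 15 s of the allowed 48 s.

- **Uncorking:** I rocked the stopper about ±8°, first towards the handle, then away, and so on for seven leans, lifting a little each time. It came free at about 18 mm. The strongest upward pull I read was 8.6 N, less than the jar's weight, and the rim height in the depth images stayed the same to within about 1 mm, so the jar stayed down.
- **Placing:** I lowered the stopper into the dish until I felt contact, opened the fingers and backed away. The last picture shows the stopper standing in the dish with its top at about 79 mm (77 mm expected). The white jar is still corked, the red and turquoise look-alikes are where they were, and nothing is touching the robot.
- **What didn't match:** the stopper touched the dish about 4 mm earlier than expected. It had probably slipped slightly in the grip during the rocking, so the lift figures may be a few millimetres too high. One move call was refused because of missing keys, and nothing moved.

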